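Hold the shelf bracket against the rail for screwing

ROBOT

A 7-joint arm with a two-finger parallel gripper is mounted at the origin on the work surface. World frame = base frame: x ahead of the robot, y to its left, z up, the work surface at z = 0. Lengths are in m, angles in degrees, forces in N, time in s.
With the tool pointing down it reaches from about 0.425 to 0.875 m from the base axis. Payload 8.4 kg.
Tool frame: the origin (TCP) lies at the very end of the fingers, on their centre line; the grasp point (between the pads) lies behind it (grasp_offset is the z of the grasp point in the tool frame, in m); z points along the fingers, x is the direction in which the jaws open and shut, and the axes are right-handed (so a half turn about z gives the same grasp; the last joint's range is limited). The gripper opens to 87 mm and grips with 3 to 60 N. Pads are 19 mm wide; open, the fingers measure 117 mm over their backs; the gripper's body (75 mm by 190 mm) begins 51 mm behind the grasp point.
Start: joints at [66.28, 19.091, 2.286, 83.961, -0.768, 76.965, -3.352], TCP at [0.201, -0.618, 0.223] pointing down, gripper open.
Joint ranges: [-147.57, 147.57], [-21.85, 119.76], [-74.77, 79.35], [14.55, 137.4], [-85.83, 265.84], [4.83, 119.75], [-152.11, 152.11]. Speed limits (degrees/s): [127.2, 127.2, 159.86, 159.86, 180, 180, 180].

INTERFACE

Orientations are given as a 3x3 rotation matrix whose columns are the frame's x, y, z axes.
In Python, from rig import * gives the robot as it stands. The module is installed in compiled form; this text tells all that it offers.
- The arm moves only by the tool jog_arm, never from a script. Its argument "series" is a list that holds one entry, the list of rows, each a list of 5 numbers: the finger opening in m, from 0 to 0.087, then the shift along the tool's x, y, z in m, then the turn about the tool's z in rad. A call has exactly 10 rows; each row shifts and turns the commanded pose from where the row before left it, along the tool's axes as they then stand; what a row does not reach is not made up. A row lasts 1/12 s, in which the tool goes at most 41.7 mm and 7.16 degrees, less where a joint would pass 70% of its speed; a pose out of reach is approached as far as the arm can. A call with a gripper value outside its range is refused whole. The fingers move at their own pace and stop on an object; the grip force is fixed at half the most. Time passes only in rows, so rows that do not move let the fingers close, or fill a call up. It gives the time, the measured TCP pose, the force and the opening at its end, in the units of the state.
- state(): the state, without advancing time (a new reading comes with each control period).
- grab_frame(name): name is "scene" or "side" or "wrist"; returns a dict with "pixels" (384x512x3 uint8, red, green, blue), "intrinsics" (3x3 intrinsics, pixels), "R" (3x3) and "t" (3): a world point X has camera coordinates R X + t; the wrist camera has in their place "T_tool_cam" (4x4, takes a point from camera to tool coordinates, whose origin is the TCP and whose axes are the tool frame's). Camera axes: x right, y down, z forward; pixel columns grow to the right and rows downward; lengths in m; the calibration is good to about 2 mm. A picture is of the moment at which its call begins: read the wrist's pose just before it. There is no depth.
- hand_in(): hands the job in, once; it reports no verdict.
The state is a dict: "time": time; "q": joint angles; "qvel": joint speeds; "tau": joint torques, N m; "tool_pos": TCP position; "tool_rot": TCP orientation; "wrist_force": force on the tool from outside, world axes, zero at the start; "wrist_torque": the same for the moment, N m; "opening": finger opening in m.
Only numpy, scipy, OpenCV 4.12 (cv2) and the standard library are available. Lean on these libraries where they do the work, as an engineer would, in place of code of your own. Each camera call takes 0.05 s, during which the arm holds its last target. There are 200 camera calls.

TASK

A laundry shelf is being put together upside down on the counter, and its second wooden bracket still has to go on. Take the loose bracket, stand it with its foot flat on the board inside its pencilled outline and its back flat against the shelf's back rail, and without ramming it press it squarely against the rail with a steady push of about 12 N so that I can drive the screws through the rail from behind. Keep up that push for five seconds and finish still holding it there, not letting go; leave everything else lying where it is.

Things in the scene. Friction and masses are not known exactly. Their poses are not given: they have to be found in the camera images.
- bracket: The loose bracket: plain pine, about 140 g, 24 mm thick, standing upright on its foot on the counter. A solid triangle: foot 130 mm long, upright back 95 mm high, slanting front edge. Origin: the heel (lower back edge, mid thickness). x points out of the flat back face that goes against the rail, so the foot runs to x = -130 mm; y across the thickness; z up from the foot's underside.
- bracket_grip (a point): Point inside the loose bracket 35 mm in front of its back face, at mid thickness, 58 mm above the foot's underside; axes as the bracket's. The wood is solid 11 mm fore and aft of it, 14 mm above and all the way down, so it can be pinched here from above across its plain, parallel sides, 24 mm apart (along y).
- shelf: The wall shelf being assembled, lying upside down: a white board 180 (x) by 380 (y) by 18 mm on a 3 mm grip mat on the counter; it does not slide. The board's top lies 21 mm above the counter. Origin: under the centre, on the counter. z up; at yaw 0, x points away from the robot.
- rail: The shelf's white back rail, the fence to press against: rigid, 18 mm thick, 380 mm long, fixed on the board's far long edge and rising 80 mm above the board. Origin: on the board's top, at mid length, on the rail's front face (the one nearer the robot). x points into the rail, square to its face (the direction to push), y along the rail, z up.
- outline: The loose bracket's place, near one end of the shelf: its foot pencilled on the board (27 mm wide between the lines, reaching 132 mm out from the rail), the lines running on up the rail's face. Nothing solid. Origin: on the board's top at the rail's face, midway between the lines; the bracket's origin belongs here with parallel axes (x into the rail, y along it, z up).
- fitted: The other bracket, equal in shape and wood to the loose one, already screwed in place 135 mm from mid length near the other end of the shelf; it does not move. Origin and axes as for the loose bracket.
- tape: Bystander: grey tape measure, 66 by 62 by 34 mm, lying on the board between the two bracket places. Origin: centre of its underside.
- dish: Bystander: small steel dish of screws, 76 mm across, 24 mm high, on the counter. Origin: centre of its underside.
- driver: Bystander: cordless driver standing on its battery, 200 mm high, about 205 mm long (x) and 76 mm wide. Origin: under its battery.
- level: Bystander: aluminium spirit level 230 by 21 by 44 mm standing on its narrow side behind the rail. Origin: centre of its underside; its length along its x.
- screwdriver: Bystander: screwdriver 190 mm long lying on the counter along its own x. Origin: under its middle.
- spray: Bystander: trigger spray bottle 68 mm across, 209 mm high. Origin: centre of its underside.
- softener: Bystander: white capped bottle 72 mm across, 210 mm high. Origin: centre of its underside.
- pencil: Bystander: pencil, 8 mm thick, 168 mm long, lying on the counter beyond the shelf. Origin: under its middle; its length along its x.
Things that resemble listed ones, but are neither listed nor needed, are in the scene too. What is shaped like the bracket but black or purple is not meant.

How it is judged (in metres and radians):
On the way:
1. the bracket stands square on its outline, pressed against the rail with 5 to 20 N, for three seconds on end (contact force between bracket and rail between 5 and 20 N and contact force between the fingers and bracket above 2 N and y of bracket in the frame of outline between -0.006 and 0.006 m and x of bracket in the frame of rail between -0.003 and 0.003 m and z of bracket in the frame of rail between -0.003 and 0.003 m and angle between bracket's own z axis and vertical below 0.05 rad and angle between the x axis of bracket and the x axis of rail, either way round below 0.05 rad and linear speed of bracket below 0.02 m/s), for 3 s.
At the end, for the whole second after the job is handed in: The robot still holds the bracket pressed against the rail with 5 to 20 N, at rest, foot flat on the board (3 mm), back at the rail's face (3 mm), within 6 mm of the outline's middle along the rail, upright and square to the rail within 0.05 rad, through the last second (all of step 1); the arm keeps its last pose, push and grip.
It fails at once if the bracket is rammed against the rail with more than 45 N (contact force between bracket and rail above 45 N).
It fails at once if something else on the counter or shelf is shifted by more than 30 mm (distance of any of tape, dish, driver, level, screwdriver, spray, softener, pencil from where it was at the start of the episode above 0.03 m).
It also fails if it takes over 58 s, if anything falls off the work surface, if the arm or the gripper's body presses on something with over 40 N, if the wrist force passes 120 N, or if a joint passes its speed limit or range.

## Working session

There is one attempt and no reset: what is moved stays moved. The work goes in short steps, Python scripts to look and compute and a tool call to move; the robot and the scene stay as the last step left them, time stands still between calls to the robot, and variables do not carry over. Pictures are saved under pics/ and viewed, about 8 in all and at most 12, crops included, and the job is handed in when it is done.

Besides the shell and the picture viewer there is one more tool, called after "Request:" as name(argument=value, ...), one argument or row to a line, values as JSON. jog_arm: Moves the arm, as the interface text tells. Its arguments: {"type":"object","properties":{"series":{"type":"array"}},"required":["series"]}

```bash
mkdir -p pics; python3 - <<'E'
from rig import *
import cv2,numpy as np,pickle
s=state();print(s)
np.set_printoptions(precision=4,suppress=True)
d={}
for n in("scene","side"):
    f=grab_frame(n);d[n]=f;cv2.imwrite(f"pics/{n}0.png",cv2.resize(f["pixels"][:,:,::-1],(800,600),interpolation=cv2.INTER_CUBIC));print(n,f["intrinsics"],f["R"],f["t"])
pickle.dump(d,open("f0.pkl","wb"))
E
```

```text
{'time': 0.0, 'q': array([66.27822136, 19.1323775 ,  2.28329496, 84.01218227, -0.76675674,
       76.96455151, -3.34951226]), 'qvel': array([ 0.03883478, -0.04513196, -0.0639142 ,  0.05359159,  0.07395854,
        0.01171172, -0.00942008]), 'tau': array([ 8.88170252e-04, -6.56363082e+01,  1.33534681e+00, -4.03805745e+01,
       -5.95513056e-02,  4.46944381e-02,  9.54914458e-05]), 'tool_pos': array([ 0.2011034 , -0.61760928,  0.22164238]), 'tool_rot': array([[ 3.09693473e-01, -9.50836246e-01, -6.21434215e-04],
       [-9.50835044e-01, -3.09694073e-01,  1.51640229e-03],
       [-1.63430475e-03,  1.21261538e-04, -9.99998657e-01]]), 'wrist_force': array([-0.06539661,  0.4095877 ,  0.11987528]), 'wrist_torque': array([ 0.01095339, -0.01428604, -0.07944312]), 'opening': 0.08699721147593624}
scene [[489.1335   0.     254.5106]
 [  0.     489.1335 187.6651]
 [  0.       0.       1.    ]] [[ 0.3584  0.9334  0.0174]
 [ 0.77   -0.285  -0.5708]
 [-0.5279  0.2179 -0.8209]] [-0.1341 -0.331   1.8535]
side [[347.2541   0.     257.4357]
 [  0.     347.2541 187.0281]
 [  0.       0.       1.    ]] [[-0.9959 -0.088  -0.0203]
 [-0.0409  0.6406 -0.7668]
 [ 0.0805 -0.7628 -0.6416]] [0.467  0.1014 0.9869]
```

View pics/scene0.png

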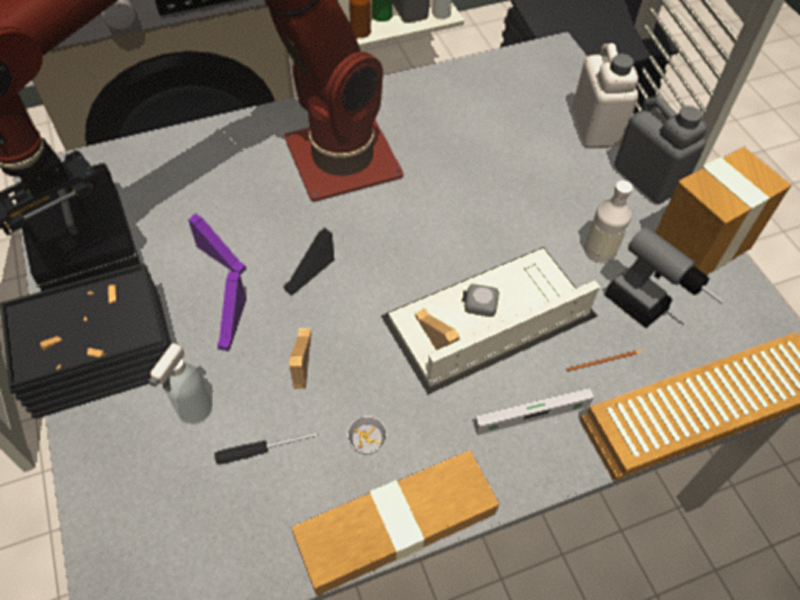

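View pics/side0.png

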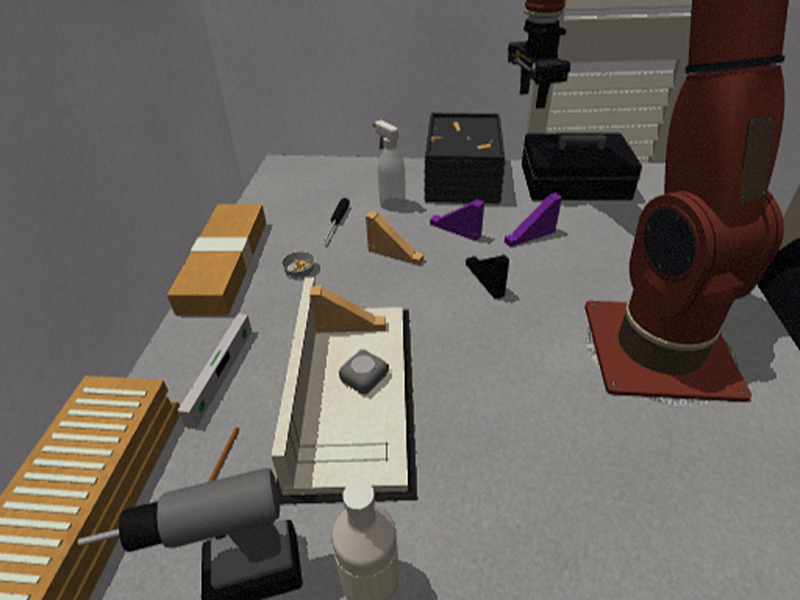

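The only plain pine brackets are the loose one (scene 300,358; side 393,238) and the fitted one on the shelf (scene 437,328). The purple pair (215,245 and 232,310) and the black one (312,262) are not meant. The outline is at the shelf's +y end (scene 543,283; side 345,452). Next is one enlarged crop to confirm and measure.

```bash
cat > lib.py <<'E'
import numpy as np,cv2,pickle
d=pickle.load(open("f0.pkl","rb"))
def proj(n,X):
    f=d[n];p=f["intrinsics"]@(f["R"]@np.array(X,float).reshape(-1,3).T+f["t"].reshape(3,1));return (p[:2]/p[2]).T
def ray(n,uv,z):
    f=d[n];C=-f["R"].T@f["t"];r=f["R"].T@np.linalg.solve(f["intrinsics"],[uv[0],uv[1],1]);return C+r*(z-C[2])/r[2]
E
python3 - <<'E'
from lib import *
T=[]
for n,c in(("scene",(192,229)),("side",(252,152)),("scene",(340,184)),("side",(225,285))):
    x,y=c[0]-40,c[1]-30
    im=cv2.resize(d[n]["pixels"][y:y+60,x:x+80,::-1],(400,300),interpolation=cv2.INTER_CUBIC);T.append(im)
cv2.imwrite("pics/c1.png",np.vstack([np.hstack(T[:2]),np.hstack(T[2:])]))
E
```

```text
(no output)
```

View pics/c1.png

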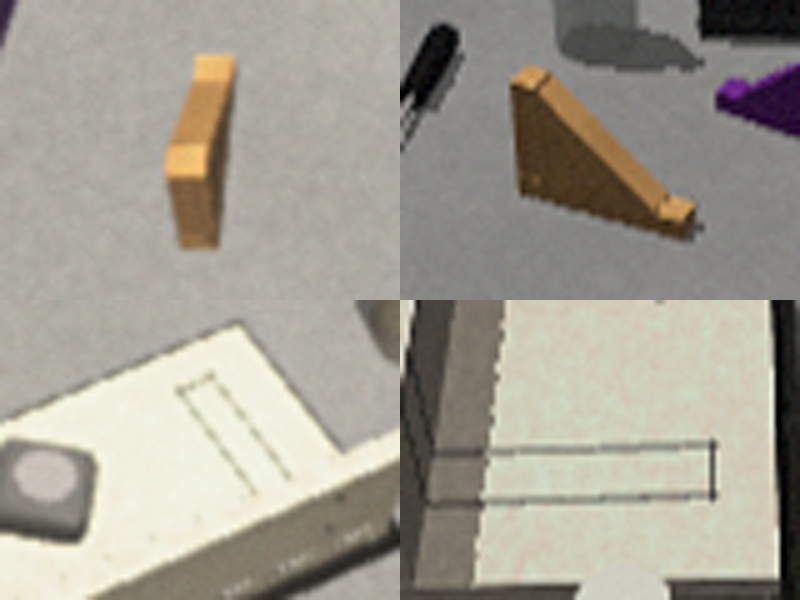

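The crop confirms a pine bracket standing on its foot, back face toward the rail side. In the scene tile, the heel bottom is at (181–217,248) and the toe at (198–236,56). In the side tile, the heel is at (520,193) and the toe at (687,240). The outline's free end runs (717,440)–(715,498) and it meets the rail at (430,455)–(427,503).

```bash
python3 - <<'E'
from lib import *
from scipy.optimize import least_squares
np.set_printoptions(precision=4,suppress=True)
def px(n,k,c):  # tile px -> orig
    return np.array([c[0]-40,c[1]-30])+(np.array(k)+.5)/5-.5
A=[("scene",(192,229),(0,0)),("side",(252,152),(400,0)),("scene",(340,184),(0,300)),("side",(225,285),(400,300))]
def P(i,k):
    n,c,o=A[i];return n,px(n,np.array(k)-o,c)
# outline pts local (x,y): 
O=[(3,(717,440),(-.132,-.0135)),(3,(715,498),(-.132,.0135)),(3,(430,455),(0,-.0135)),(3,(427,503),(0,.0135)),(2,(178,390),(-.132,-.0135)),(2,(213,374),(-.132,.0135))]
for i,k,l in O: print(l,ray(*P(i,k),.021))
h=.012
B=[(0,(181,248),(0,-h,0)),(0,(217,248),(0,h,0)),(0,(168,180),(0,-h,.095)),(0,(207,182),(0,h,.095)),(0,(198,56),(-.13,-h,.015)),(0,(236,56),(-.13,h,.015)),(1,(520,193),(0,h,0)),(1,(688,241),(-.13,h,0)),(1,(514,88),(0,h,.095))]
def fit(pts,z,x0,gen):
    def r(p):
        e=[]
        for i,k,l in pts:
            n,uv=P(i,k);l=np.array(list(l)+[0])[:3];c,s=np.cos(p[2]),np.sin(p[2])
            X=[p[0]+c*l[0]-s*l[1],p[1]+s*l[0]+c*l[1],z+l[2]];e+=list(proj(n,X)[0]-uv)
        return e
    s=least_squares(r,x0,loss='soft_l1');print(gen,s.x[:2],np.degrees(s.x[2]),np.round(r(s.x),1));return s.x
o=fit(O,.021,[.6,.2,0],'outline')
x0=list(ray(*P(0,(199,248)),0)[:2])+[0]
b=fit(B,0,x0,'bracket')
R=lambda a:np.array([[np.cos(a),-np.sin(a)],[np.sin(a),np.cos(a)]])
print('grip pt',b[:2]+R(b[2])@[-.035,0],'goal grip',o[:2]+R(o[2])@[-.035,0])
for n,k in(("scene",(385,315)),("scene",(545,248))):print(ray(n,(np.array(k)+.5)/1.5625-.5,.021))
for k in((481,298),):print('tape',ray("scene",(np.array(k)+.5)/1.5625-.5,.055))
E
```

```text
(-0.132, -0.0135) [0.4689 0.2495 0.021 ]
(-0.132, 0.0135) [0.4664 0.2806 0.021 ]
(0, -0.0135) [0.6029 0.2677 0.021 ]
(0, 0.0135) [0.5982 0.2931 0.021 ]
(-0.132, -0.0135) [0.4693 0.2536 0.021 ]
(-0.132, 0.0135) [0.4653 0.2819 0.021 ]
outline [0.5994 0.2805] 6.156263891505977 [-0.5  1.2 -0.1 -0.3  0.9 -0.2  0.   0.3 -0.1  0.1 -0.4  0.5]
bracket [ 0.5673 -0.2796] -21.649670835005534 [-0.   0.2  0.6  0.3 -0.6 -1.6 -0.  -1.9 -0.2 -0.1 -0.3  0.  -0.3  0.5
 -0.9  0.2 -0.8 -1.4]
grip pt [ 0.5348 -0.2667] goal grip [0.5646 0.2767]
[ 0.4774 -0.0685  0.021 ]
[0.435  0.3219 0.021 ]
tape [0.5275 0.1213 0.055 ]
```

```bash
python3 - <<'E'
from lib import *
import rig
np.set_printoptions(precision=4,suppress=True)
print([k for k in dir(rig) if k[0]!='_'],getattr(rig,'grasp_offset',None))
f=rig.grab_frame("wrist");print(f["T_tool_cam"],f["intrinsics"])
S=lambda k:(np.array(k)+.5)/1.5625-.5
print('softener',ray("scene",S((623,187)),.21),ray("side",S((358,490)),.21))
print('spray',ray("scene",S((195,412)),0),ray("side",S((392,200)),0))
print('driver bat',ray("scene",S((640,310)),0), 'top',ray("scene",S((665,255)),.17),ray("scene",S((635,240)),.17))
E
```

```text
['PlanningError', 'grab_frame', 'grasp_offset', 'hand_in', 'state'] -0.0187
[[ 1.      0.0001  0.      0.0003]
 [-0.0001  0.9571  0.2897 -0.0806]
 [ 0.     -0.2897  0.9571 -0.1611]
 [ 0.      0.      0.      1.    ]] [[336.6386   0.     255.5958]
 [  0.     336.6386 192.263 ]
 [  0.       0.       1.    ]]
softener [0.4721 0.4405 0.21  ] [0.4717 0.4388 0.21  ]
spray [ 0.5458 -0.4814  0.    ] [ 0.5406 -0.4995  0.    ]
driver bat [0.6399 0.4452 0.    ] top [0.6272 0.4544 0.17  ] [0.5745 0.419  0.17  ]
```

Request:
jog_arm(
  series=[
    [[0.087, -0.0165, -0.0304, 0, 0], [0.087, -0.0165, -0.0304, 0, 0], [0.087, -0.0165, -0.0304, 0, 0], [0.087, -0.0165, -0.0304, 0, 0], [0.087, -0.0165, -0.0304, 0, 0], [0.087, -0.0165, -0.0304, 0, 0], [0.087, -0.0165, -0.0304, 0, 0], [0.087, -0.0165, -0.0304, 0, 0], [0.087, -0.0165, -0.0304, 0, 0], [0.087, -0.0165, -0.0304, 0, 0]],
  ],
)

```text
time: 0.98
tool_pos: [0.44, -0.3656, 0.2224]
tool_rot: [[0.31, -0.951, -0.0], [-0.951, -0.31, 0.0], [-0.0, 0.0, -1.0]]
wrist_force: [0.8, -0.1, -0.8]
opening: 0.0867
```

Request:
jog_arm(
  series=[
    [[0.087, -0.0162, -0.0302, 0, 0], [0.087, -0.0162, -0.0302, 0, 0], [0.087, -0.0162, -0.0302, 0, 0], [0.087, -0.0162, -0.0302, 0, 0], [0.087, 0, 0, 0.01, 0.1155], [0.087, 0, 0, 0.01, 0.1155], [0.087, 0, 0, 0.01, 0.1155], [0.087, 0, 0, 0.01, 0.1155], [0.087, 0, 0, 0.01, 0.1155], [0.087, 0, 0, 0.01, 0.1155]],
  ],
)

```text
time: 1.82
tool_pos: [0.5338, -0.2679, 0.1618]
tool_rot: [[-0.375, -0.927, -0.001], [-0.927, 0.375, 0.0], [-0.0, 0.001, -1.0]]
wrist_force: [0.1, 0.7, 0.1]
opening: 0.0871
```

```bash
python3 - <<'E'
from lib import *
import rig
np.set_printoptions(precision=4,suppress=True)
s=rig.state();f=rig.grab_frame("wrist");pickle.dump((s,f),open("w1.pkl","wb"));print(s["tool_pos"],s["tool_rot"])
cv2.imwrite("pics/w1.png",cv2.resize(f["pixels"][:,:,::-1],(800,600),interpolation=cv2.INTER_CUBIC))
# driver head rear triangulation
S=lambda k:(np.array(k)+.5)/1.5625-.5
from scipy.optimize import least_squares
r=least_squares(lambda X:np.r_[proj("scene",X)[0]-S((643,245)),proj("side",X)[0]-S((265,496))],[.57,.42,.17]);print('driver rear',r.x,r.fun)
E
```

```text
[ 0.5338 -0.2679  0.1618] [[-0.3746 -0.9272 -0.0005]
 [-0.9272  0.3746  0.0003]
 [-0.      0.0006 -1.    ]]
driver rear [0.5825 0.4285 0.1639] [-1.6253 -0.8916 -0.9037  0.4303]
```

View pics/w1.png

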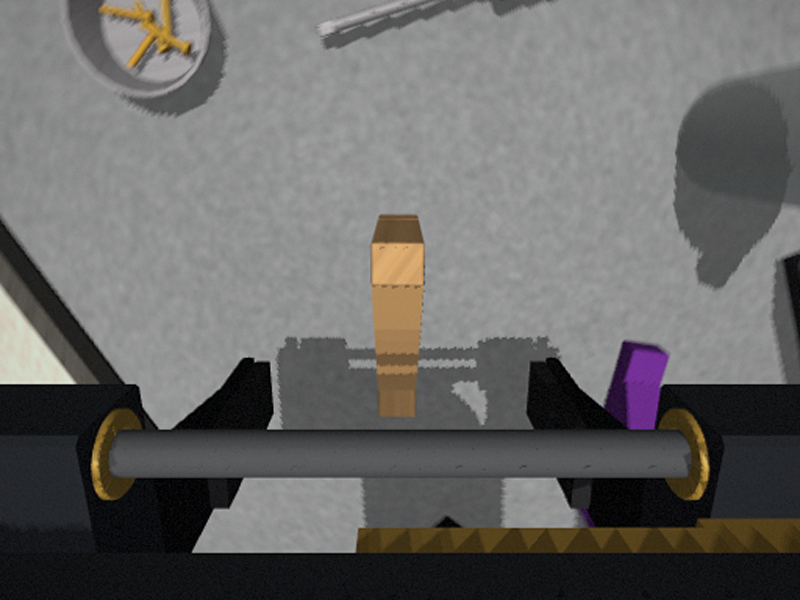

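The wrist view shows the bracket centred between the fingers: top back edge (371–424,243), heel bottom (378–418,216), toe near (380–414,416).

```bash
cat >> lib.py <<'E'
def wray(s,f,k,z):
    T=f["T_tool_cam"];uv=(np.array(k)+.5)/1.5625-.5
    r=np.linalg.solve(f["intrinsics"],[uv[0],uv[1],1]);R=s["tool_rot"]
    C=R@T[:3,3]+s["tool_pos"];v=R@T[:3,:3]@r;X=C+v*(z-C[2])/v[2];return X,R.T@(X-s["tool_pos"])
E
python3 - <<'E'
from lib import *
np.set_printoptions(precision=4,suppress=True)
s,f=pickle.load(open("w1.pkl","rb"))
for k,z in [((371,243),.095),((424,243),.095),((378,216),0),((418,216),0),((380,416),0.0),((414,416),.0),((372,285),.095),((423,285),.095),((377,374),.02),((416,374),.02)]:print(k,z,*wray(s,f,k,z))
E
```

```text
(371, 243) 0.095 [ 0.5738 -0.2703  0.095 ] [-0.0128 -0.0381  0.0667]
(424, 243) 0.095 [ 0.5651 -0.2918  0.095 ] [ 0.0104 -0.0381  0.0667]
(378, 216) 0 [ 0.5731 -0.2692  0.    ] [-0.0135 -0.037   0.1617]
(418, 216) 0 [ 0.5639 -0.2919  0.    ] [ 0.0109 -0.037   0.1617]
(380, 416) 0.0 [ 0.4462 -0.2177  0.    ] [-0.0138  0.0999  0.1618]
(414, 416) 0.0 [ 0.4375 -0.2393  0.    ] [0.0096 0.0999 0.1618]
(372, 285) 0.095 [ 0.5561 -0.2633  0.095 ] [-0.0126 -0.019   0.0668]
(423, 285) 0.095 [ 0.5476 -0.2845  0.095 ] [ 0.0102 -0.019   0.0668]
(377, 374) 0.02 [ 0.4843 -0.2323  0.02  ] [-0.0145  0.0592  0.1418]
(416, 374) 0.02 [ 0.4751 -0.255   0.02  ] [0.01   0.0592 0.1418]
```

Request:
jog_arm(
  series=[
    [[0.087, -0.0013, -0.0025, 0.0125, 0], [0.087, 0, 0, 0.0125, 0], [0.087, 0, 0, 0.0125, 0], [0.087, 0, 0, 0.0125, 0], [0.087, 0, 0, 0.0125, 0], [0.087, 0, 0, 0.0125, 0], [0.087, 0, 0, 0.0125, 0], [0.087, 0, 0, 0.0125, 0], [0.087, 0, 0, 0.0125, 0], [0.087, 0, 0, 0.01, 0]],
  ],
)

```text
time: 2.7
tool_pos: [0.5365, -0.2676, 0.0384]
tool_rot: [[-0.369, -0.929, -0.001], [-0.929, 0.369, 0.0], [-0.0, 0.001, -1.0]]
wrist_force: [-0.7, -0.3, -0.3]
opening: 0.087
```

Request:
jog_arm(
  series=[
    [[0.015, 0, 0, 0, 0], [0.015, 0, 0, 0, 0], [0.015, 0, 0, 0, 0], [0.015, 0, 0, 0, 0], [0.015, 0, 0, 0, 0], [0.015, 0, 0, 0, 0], [0.015, 0, 0, 0, 0], [0.015, 0, 0, 0, 0], [0.015, 0, 0, 0, 0], [0.015, 0, 0, 0, 0]],
  ],
)

```text
time: 3.53
tool_pos: [0.5368, -0.2678, 0.0401]
tool_rot: [[-0.369, -0.929, 0.0], [-0.929, 0.369, -0.0], [-0.0, -0.0, -1.0]]
wrist_force: [-0.5, 1.0, 0.8]
opening: 0.0284
```

Request:
jog_arm(
  series=[
    [[0.015, 0, 0, 0, 0], [0.015, 0, 0, 0, 0], [0.015, 0, 0, 0, 0], [0.015, 0, 0, 0, 0], [0.015, 0, 0, 0, 0], [0.015, 0, 0, 0, 0], [0.015, 0, 0, -0.01, 0], [0.015, 0, 0, -0.02, 0], [0.015, 0, 0, -0.02, 0], [0.015, 0, 0, -0.02, 0]],
  ],
)

```text
time: 4.37
tool_pos: [0.5366, -0.2676, 0.1112]
tool_rot: [[-0.369, -0.929, -0.0], [-0.929, 0.369, 0.0], [-0.0, 0.001, -1.0]]
wrist_force: [0.3, 0.5, -1.8]
opening: 0.0237
```

Request:
jog_arm(
  series=[
    [[0.015, 0, 0, -0.02, 0], [0.015, 0, 0, -0.02, 0], [0.015, 0, 0, -0.02, 0], [0.015, -0.01, 0.004, -0.02, 0], [0.015, -0.02, 0.008, 0, 0], [0.015, -0.025, 0.01, 0, 0], [0.015, -0.025, 0.01, 0, 0], [0.015, -0.025, 0.01, 0, 0], [0.015, -0.025, 0.01, 0, 0], [0.015, -0.025, 0.01, 0, 0]],
  ],
)

```text
time: 5.2
tool_pos: [0.5361, -0.0995, 0.1907]
tool_rot: [[-0.369, -0.929, 0.0], [-0.929, 0.369, -0.0], [0.0, -0.0, -1.0]]
wrist_force: [-0.3, 0.4, -1.6]
opening: 0.0238
```

Request:
jog_arm(
  series=[
    [[0.015, -0.025, 0.01, 0, 0], [0.015, -0.025, 0.01, 0, 0], [0.015, -0.025, 0.01, 0, 0], [0.015, -0.025, 0.01, 0, 0], [0.015, -0.025, 0.01, 0, 0], [0.015, -0.025, 0.01, 0, 0], [0.015, -0.025, 0.01, 0, 0], [0.015, -0.025, 0.01, 0, 0], [0.015, -0.025, 0.01, 0, 0], [0.015, -0.025, 0.01, 0, 0]],
  ],
)

```text
time: 6.03
tool_pos: [0.5355, 0.1696, 0.1907]
tool_rot: [[-0.369, -0.929, 0.0], [-0.929, 0.369, -0.0], [0.0, -0.0, -1.0]]
wrist_force: [0.8, -0.5, -2.0]
opening: 0.0237
```

Request:
jog_arm(
  series=[
    [[0.015, -0.025, 0.01, 0, 0], [0.015, -0.025, 0.01, 0, 0], [0.015, -0.025, 0.01, 0, 0], [0.015, -0.015, 0.007, 0, 0], [0.015, 0, 0, 0, -0.097], [0.015, 0, 0, 0, -0.097], [0.015, 0, 0, 0, -0.097], [0.015, 0, 0, 0, -0.097], [0.015, 0, 0, 0, -0.097], [0.015, 0, 0, 0, 0]],
  ],
)

```text
time: 6.87
tool_pos: [0.5346, 0.2656, 0.1905]
tool_rot: [[0.111, -0.994, 0.0], [-0.994, -0.111, -0.0], [0.0, -0.0, -1.0]]
wrist_force: [-0.4, 0.6, -1.5]
opening: 0.0236
```

Request:
jog_arm(
  series=[
    [[0.015, -0.004, 0, 0.01, 0], [0.015, -0.004, -0.001, 0.012, 0], [0.015, 0, 0, 0.014, 0], [0.015, 0, 0, 0.014, 0], [0.015, 0, 0, 0.014, 0], [0.015, 0, 0, 0.014, 0], [0.015, 0, 0, 0.014, 0], [0.015, 0, 0, 0.014, 0], [0.015, 0, 0, 0.012, 0], [0.015, 0, 0, 0, 0]],
  ],
)

```text
time: 7.7
tool_pos: [0.5331, 0.2731, 0.0687]
tool_rot: [[0.106, -0.994, -0.004], [-0.994, -0.106, -0.002], [0.001, 0.004, -1.0]]
wrist_force: [-0.4, -0.6, -1.8]
opening: 0.0238
```

```bash
python3 - <<'E'
from lib import *
import rig
np.set_printoptions(precision=4,suppress=True)
s=rig.state();F={n:rig.grab_frame(n) for n in("wrist","scene","side")};pickle.dump((s,F),open("w2.pkl","wb"));print(s["tool_pos"],s["tool_rot"][:2,0],s["wrist_force"])
T=[cv2.resize(F["wrist"]["pixels"][:,:,::-1],(800,600))[:, :]]
c=lambda n,x,y:cv2.resize(F[n]["pixels"][y:y+60,x:x+80,::-1],(400,300),interpolation=cv2.INTER_CUBIC)
w=cv2.resize(F["wrist"]["pixels"][:,:,::-1],(400,300),interpolation=cv2.INTER_AREA)
cv2.imwrite("pics/w2.png",np.vstack([np.hstack([c("scene",300,154),c("side",185,255)]),np.hstack([w,w*0])]))
cv2.imwrite("pics/w2b.png",T[0])
E
```

```text
[0.5331 0.2731 0.0687] [ 0.106  -0.9944] [-0.4258 -0.6252 -1.7597]
```

View pics/w2.png

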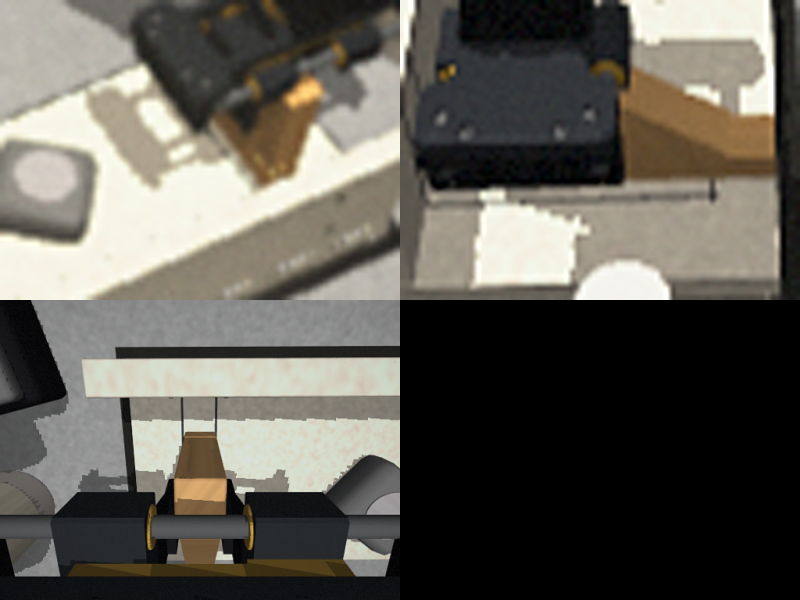

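The wrist camera shows the rail top, the outline's two lines (182 and 216 at row 400) and the bracket's back (187–218 at row 435). I'll take one enlarged crop for the fine offset and fit the rail edge for yaw.

```bash
python3 - <<'E'
from lib import *
np.set_printoptions(precision=4,suppress=True)
s,F=pickle.load(open("w2.pkl","rb"));f=F["wrist"];im=f["pixels"]
cv2.imwrite("pics/w2c.png",cv2.resize(im[110:240,190:320,::-1],(598,598),interpolation=cv2.INTER_CUBIC))
g=im[:,:,1].astype(float)
pts=[]
for c in range(120,500,10):
    if 225<c<285: continue
    col=cv2.GaussianBlur(g,(1,3),0)[112:140,c];dg=np.diff(col);k=np.argmin(dg)
    a,b,e=dg[k-1],dg[k],dg[k+1];pts.append((c,112+k+.5+.5*(a-e)/(a-2*b+e)))
p=np.array(pts);co=np.polyfit(p[:,0],p[:,1],1);res=p[:,1]-np.polyval(co,p[:,0]);m=abs(res)<1;co=np.polyfit(p[m,0],p[m,1],1);print(co,res.round(1))
k=lambda c:((np.array([c,np.polyval(co,c)])+.5)*1.5625-.5)
A=wray(s,f,k(120),.101);B=wray(s,f,k(500),.101)
print("rail top edge",A,B); e=B[1]-A[1];print("angle in tool deg",np.degrees(np.arctan2(e[1],e[0])), "tool y of rail at x=0",A[1][1]-A[1][0]*e[1]/e[0])
E
```

```text
[ -0.005  124.3171] [-0.3 -0.1 -0.  -0.1  0.7 -0.1 -0.  -0.  -0.2 -0.3  0.2  0.2 -0.1 -0.1
 -0.   0.  -0.   0.2  0.1  0.1 -0.   0.1  0.1  0.1 -0.   0.  -0.1 -0.1
 -0.1 -0.  -0.1 -0.1]
rail top edge (array([0.5961, 0.3308, 0.101 ]), array([-0.0507, -0.0686, -0.0327])) (array([0.6119, 0.1891, 0.101 ]), array([ 0.0919, -0.0693, -0.0325]))
angle in tool deg -0.27831725450937833 tool y of rail at x=0 -0.06889432401067991
```

View pics/w2c.png

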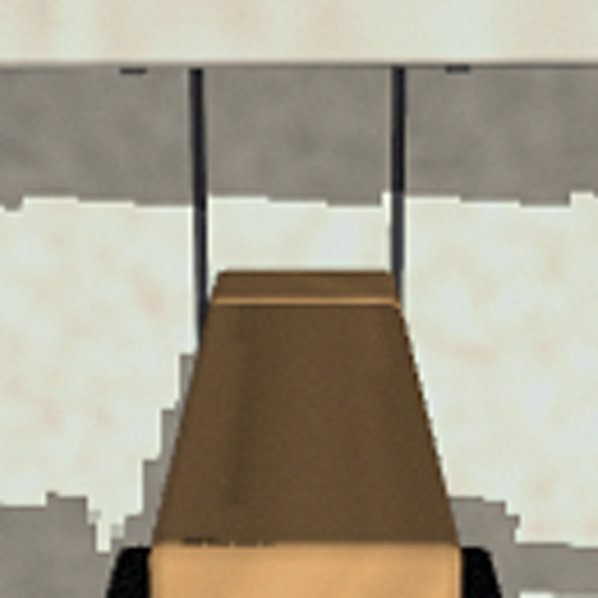

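```bash
python3 - <<'E'
from lib import *
np.set_printoptions(precision=4,suppress=True)
s,F=pickle.load(open("w2.pkl","rb"));f=F["wrist"]
zb=s["tool_pos"][2]-.0393
k=lambda a:((np.array([190,110])+(np.array(a)+.5)/4.6)*1.5625-.5)
for n,a,z in [("L top",(150,545),zb+.095),("R top",(460,545),zb+.095),("L bot",(218,272),zb),("R bot",(393,272),zb),("lineL",(201,250),.021),("lineR",(398,250),.021),("lineL",(203,310),.021),("lineR",(400,310),.021),("lineL",(199,150),.021),("lineR",(398,150),.021)]: print(n,wray(s,f,k(a),z)[1])
E
```

```text
L top [-0.0111 -0.0362 -0.0559]
R top [ 0.0117 -0.0362 -0.0558]
L bot [-0.0111 -0.035   0.0391]
R bot [ 0.012  -0.035   0.0392]
lineL [-0.0139 -0.0362  0.0475]
lineR [ 0.0131 -0.0362  0.0476]
lineL [-0.0138 -0.0277  0.0476]
lineR [ 0.0136 -0.0277  0.0476]
lineL [-0.0139 -0.0499  0.0475]
lineR [ 0.0129 -0.0499  0.0475]
```

Request:
jog_arm(
  series=[
    [[0.015, -0.0007, -0.003, 0, -0.004], [0.015, 0, -0.004, 0, 0], [0.015, 0, -0.004, 0, 0], [0.015, 0, -0.004, 0.0015, 0], [0.015, 0, -0.004, 0.0015, 0], [0.015, 0, -0.003, 0.0015, 0], [0.015, 0, 0, 0.0015, 0], [0.015, 0, 0, 0.0005, 0], [0.015, 0, 0, 0, 0], [0.015, 0, 0, 0, 0]],
  ],
)

```text
time: 8.68
tool_pos: [0.5564, 0.277, 0.0655]
tool_rot: [[0.111, -0.994, -0.0], [-0.994, -0.111, -0.0], [-0.0, 0.0, -1.0]]
wrist_force: [0.3, -0.4, -1.7]
opening: 0.024
```

Request:
jog_arm(
  series=[
    [[0.015, 0, 0, 0.0005, 0], [0.015, 0, 0, 0, 0], [0.015, 0, 0, 0.0005, 0], [0.015, 0, 0, 0, 0], [0.015, 0, 0, 0, 0], [0.015, 0, 0, 0, 0], [0.015, 0, 0, 0, 0], [0.015, 0, 0, 0, 0], [0.015, 0, 0, 0, 0], [0.015, 0, 0, 0, 0]],
  ],
)

```text
time: 9.52
tool_pos: [0.5566, 0.277, 0.0646]
tool_rot: [[0.111, -0.994, 0.0], [-0.994, -0.111, 0.0], [-0.0, -0.0, -1.0]]
wrist_force: [0.4, -0.1, -2.4]
opening: 0.0235
```

Request:
jog_arm(
  series=[
    [[0.015, 0, 0, 0.001, 0], [0.015, 0, 0, 0.001, 0], [0.015, 0, 0, 0.001, 0], [0.015, 0, 0, 0, 0], [0.015, 0, 0, 0, 0], [0.015, 0, 0, 0, 0], [0.015, 0, 0, 0, 0], [0.015, 0, 0, 0, 0], [0.015, 0, 0, 0, 0], [0.015, 0, 0, 0, 0]],
  ],
)

```text
time: 10.35
tool_pos: [0.5566, 0.277, 0.0616]
tool_rot: [[0.111, -0.994, 0.0], [-0.994, -0.111, 0.0], [-0.0, -0.0, -1.0]]
wrist_force: [-0.4, -0.3, -2.1]
opening: 0.0237
```

Request:
jog_arm(
  series=[
    [[0.015, 0, 0, 0.0005, 0], [0.015, 0, 0, 0, 0], [0.015, 0, 0, 0, 0], [0.015, 0, 0, 0, 0], [0.015, 0, 0, 0, 0], [0.015, 0, 0, 0, 0], [0.015, 0, 0, 0, 0], [0.015, 0, 0, 0, 0], [0.015, 0, 0, 0, 0], [0.015, 0, 0, 0, 0]],
  ],
)

```text
time: 11.18
tool_pos: [0.5567, 0.277, 0.0611]
tool_rot: [[0.111, -0.994, 0.0], [-0.994, -0.111, 0.0], [-0.0, -0.0, -1.0]]
wrist_force: [-0.0, -0.2, -0.9]
opening: 0.024
```

Request:
jog_arm(
  series=[
    [[0.015, 0, 0, 0.0003, 0], [0.015, 0, 0, 0, 0], [0.015, 0, 0, 0, 0], [0.015, 0, 0, 0, 0], [0.015, 0, 0, 0, 0], [0.015, 0, 0, 0, 0], [0.015, 0, 0, 0, 0], [0.015, 0, 0, 0, 0], [0.015, 0, 0, 0, 0], [0.015, 0, 0, 0, 0]],
  ],
)

```text
time: 12.02
tool_pos: [0.5567, 0.277, 0.0611]
tool_rot: [[0.111, -0.994, 0.0], [-0.994, -0.111, 0.0], [-0.0, -0.0, -1.0]]
wrist_force: [-2.7, -1.3, 5.6]
opening: 0.0237
```

Request:
jog_arm(
  series=[
    [[0.015, 0, 0, -0.0002, 0], [0.015, 0, -0.001, 0, 0], [0.015, 0, -0.001, 0, 0], [0.015, 0, -0.001, 0, 0], [0.015, 0, -0.001, 0, 0], [0.015, 0, -0.001, 0, 0], [0.015, 0, -0.001, 0, 0], [0.015, 0, 0, 0, 0], [0.015, 0, 0, 0, 0], [0.015, 0, 0, 0, 0]],
  ],
)

```text
time: 12.85
tool_pos: [0.5625, 0.278, 0.0611]
tool_rot: [[0.111, -0.994, 0.0], [-0.994, -0.111, 0.001], [-0.001, -0.0, -1.0]]
wrist_force: [-2.5, 0.6, 5.2]
opening: 0.024
```

```bash
python3 - <<'E'
from lib import *
import rig
s=rig.state();f=rig.grab_frame("wrist");pickle.dump((s,f),open("w3.pkl","wb"));print(s["tool_pos"],s["wrist_force"])
cv2.imwrite("pics/w3.png",cv2.resize(f["pixels"][110:240,190:320,::-1],(598,598),interpolation=cv2.INTER_CUBIC))
E
```

```text
[0.56249274 0.27804553 0.06109209] [-2.53097834  0.64261069  5.22519132]
```

View pics/w3.png

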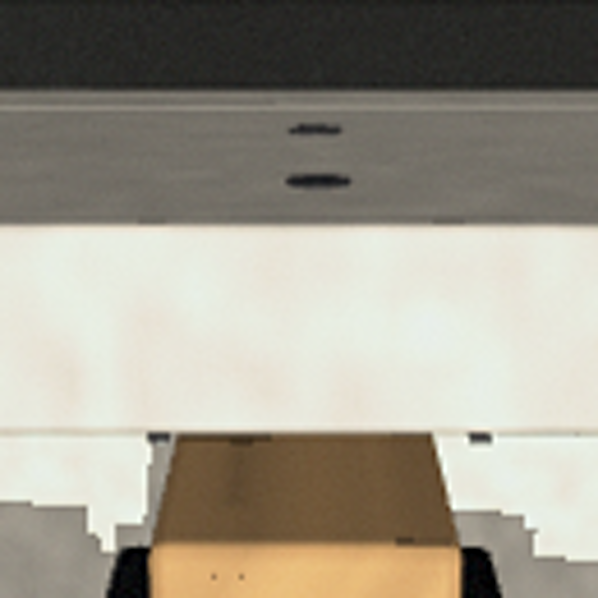

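Request:
jog_arm(
  series=[
    [[0.015, 0.0005, 0, -0.0002, 0], [0.015, 0.0005, 0, 0, 0], [0.015, 0, -0.0005, 0, 0], [0.015, 0, -0.0005, 0, 0], [0.015, 0, -0.0005, 0, 0], [0.015, 0, -0.0003, 0, 0], [0.015, 0, 0, 0, 0], [0.015, 0, 0, 0, 0], [0.015, 0, 0, 0, 0], [0.015, 0, 0, 0, 0]],
  ],
)

```text
time: 13.73
tool_pos: [0.5645, 0.2765, 0.0611]
tool_rot: [[0.11, -0.994, -0.0], [-0.994, -0.11, -0.0], [0.0, 0.0, -1.0]]
wrist_force: [-2.5, -1.2, 2.7]
opening: 0.0239
```

```bash
python3 - <<'E'
from lib import *
s,f=pickle.load(open("w3.pkl","rb"))
k=lambda a:((np.array([190,110])+(np.array(a)+.5)/4.6)*1.5625-.5)
for n,a,z in [("L top",(150,545),.116),("R top",(460,545),.116),("railL",(20,432),.101),("railR",(580,433),.101),("mL",(158,437),.1),("mR",(480,437),.1)]: print(n,wray(s,f,k(a),z)[1])
E
```

```text
L top [-0.01115976 -0.03574603 -0.05489854]
R top [ 0.01178694 -0.03575529 -0.0549109 ]
railL [-0.02321891 -0.03947674 -0.03989169]
railR [ 0.02303853 -0.03940541 -0.03991662]
mL [-0.01192978 -0.03870104 -0.03889784]
mR [ 0.01491112 -0.03871031 -0.0389123 ]
```

Request:
jog_arm(
  series=[
    [[0.015, 0, -0.0003, -0.0001, 0], [0.015, 0, -0.0003, 0, 0], [0.015, 0, -0.0003, 0, 0], [0.015, 0, -0.0003, 0, 0], [0.015, 0, 0, 0, 0], [0.015, 0, 0, 0, 0], [0.015, 0, 0, 0, 0], [0.015, 0, 0, 0, 0], [0.015, 0, 0, 0, 0], [0.015, 0, 0, 0, 0]],
  ],
)

```text
time: 14.57
tool_pos: [0.5656, 0.2769, 0.0612]
tool_rot: [[0.11, -0.994, -0.0], [-0.994, -0.11, -0.0], [0.0, 0.0, -1.0]]
wrist_force: [0.0, -0.5, -1.3]
opening: 0.0236
```

Request:
jog_arm(
  series=[
    [[0.015, 0, -0.0002, 0, 0], [0.015, 0, 0, 0, 0], [0.015, 0, -0.0002, 0, 0], [0.015, 0, 0, 0, 0], [0.015, 0, 0, 0, 0], [0.015, 0, 0, 0, 0], [0.015, 0, 0, 0, 0], [0.015, 0, 0, 0, 0], [0.015, 0, 0, 0, 0], [0.015, 0, 0, 0, 0]],
  ],
)

```text
time: 15.4
tool_pos: [0.566, 0.277, 0.0613]
tool_rot: [[0.111, -0.994, -0.0], [-0.994, -0.111, -0.0], [-0.0, 0.0, -1.0]]
wrist_force: [-1.6, -0.8, -1.4]
opening: 0.0239
```

Request:
jog_arm(
  series=[
    [[0.015, 0, -0.0002, 0.0001, 0], [0.015, 0, 0, 0, 0], [0.015, 0, -0.0002, 0, 0], [0.015, 0, 0, 0, 0], [0.015, 0, 0, 0, 0], [0.015, 0, 0, 0, 0], [0.015, 0, 0, 0, 0], [0.015, 0, 0, 0, 0], [0.015, 0, 0, 0, 0], [0.015, 0, 0, 0, 0]],
  ],
)

```text
time: 16.23
tool_pos: [0.566, 0.277, 0.0611]
tool_rot: [[0.111, -0.994, -0.001], [-0.994, -0.111, -0.0], [0.0, 0.001, -1.0]]
wrist_force: [-5.1, -1.5, 2.3]
opening: 0.024
```

Request:
jog_arm(
  series=[
    [[0.015, 0, -0.0002, 0, 0], [0.015, 0, 0, 0, 0], [0.015, 0, -0.0002, 0, 0], [0.015, 0, 0, 0, 0], [0.015, 0, 0, 0, 0], [0.015, 0, 0, 0, 0], [0.015, 0, 0, 0, 0], [0.015, 0, 0, 0, 0], [0.015, 0, 0, 0, 0], [0.015, 0, 0, 0, 0]],
  ],
)

```text
time: 17.07
tool_pos: [0.566, 0.277, 0.0611]
tool_rot: [[0.111, -0.994, -0.001], [-0.994, -0.111, -0.001], [0.0, 0.001, -1.0]]
wrist_force: [-6.7, -3.6, 2.3]
opening: 0.0236
```

Request:
jog_arm(
  series=[
    [[0.015, 0, -0.0002, 0, 0], [0.015, 0, 0, 0, 0], [0.015, 0, -0.0002, 0, 0], [0.015, 0, 0, 0, 0], [0.015, 0, -0.0002, 0, 0], [0.015, 0, 0, 0, 0], [0.015, 0, 0, 0, 0], [0.015, 0, 0, 0, 0], [0.015, 0, 0, 0, 0], [0.015, 0, 0, 0, 0]],
  ],
)

```text
time: 17.9
tool_pos: [0.5661, 0.277, 0.0611]
tool_rot: [[0.111, -0.994, -0.002], [-0.994, -0.111, -0.001], [0.001, 0.002, -1.0]]
wrist_force: [-9.4, -2.5, 5.5]
opening: 0.0237
```

```bash
python3 - <<'E'
from lib import *
import rig
np.set_printoptions(precision=4,suppress=True)
f=rig.grab_frame("wrist")
S=[rig.state()]
for n in("scene","side"):
    d[n]=rig.grab_frame(n);S.append(rig.state())
for s in S:print(s["wrist_force"],s["wrist_torque"],s["tool_pos"],s["time"])
print(s["tool_rot"])
c=lambda f,x,y,w=80,h=60:cv2.resize(f["pixels"][y:y+h,x:x+w,::-1],(400,300),interpolation=cv2.INTER_CUBIC)
cv2.imwrite("pics/w4.png",np.vstack([np.hstack([c(f,195,150,120,90),c(d["side"],170,250,100,75)]),np.hstack([c(d["scene"],310,160),c(d["side"],190,190,120,90)])]))
E
```

```text
[-9.8762 -4.2276  4.724 ] [-0.5319  1.8744 -0.0027] [0.566  0.277  0.0611] 17.95
[-10.3338  -3.1215   5.1102] [-0.6156  1.814   0.0341] [0.566  0.277  0.0611] 18.0
[-10.5722  -3.864    5.0474] [-0.5216  1.906  -0.0076] [0.566  0.277  0.0611] 18.05
[[ 0.1111 -0.9938 -0.0024]
 [-0.9938 -0.1111 -0.0011]
 [ 0.0008  0.0026 -1.    ]]
```

View pics/w4.png

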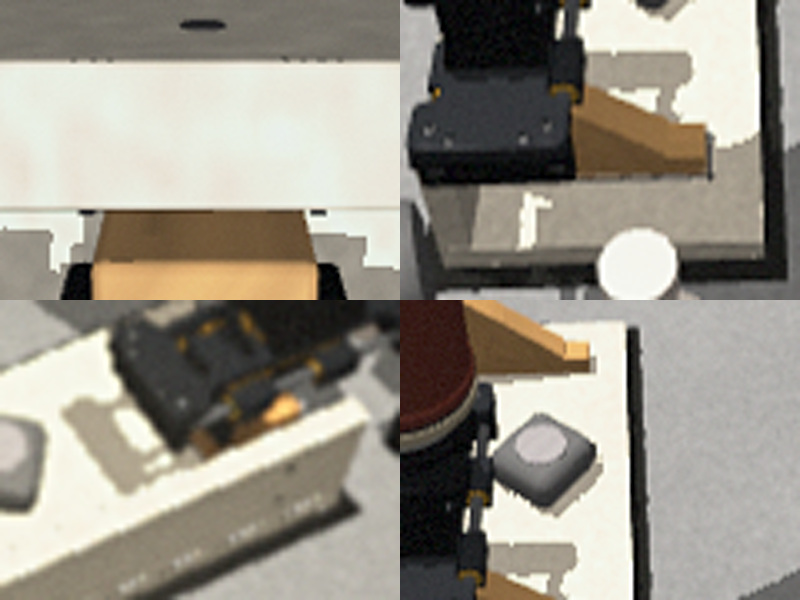

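The bracket's back meets the rail edge (row 209). It sits central: its middle is at column 205, the outline marks' middle at 203. The tape and the fitted bracket are in place, and the push is about 11 N. I'll trim it slightly and hold.

Request:
jog_arm(
  series=[
    [[0.015, 0, -0.0002, 0, 0], [0.015, 0, 0, 0, 0], [0.015, 0, 0, 0, 0], [0.015, 0, 0, 0, 0], [0.015, 0, 0, 0, 0], [0.015, 0, 0, 0, 0], [0.015, 0, 0, 0, 0], [0.015, 0, 0, 0, 0], [0.015, 0, 0, 0, 0], [0.015, 0, 0, 0, 0]],
  ],
)

```text
time: 18.88
tool_pos: [0.566, 0.277, 0.0611]
tool_rot: [[0.111, -0.994, -0.003], [-0.994, -0.111, -0.001], [0.001, 0.003, -1.0]]
wrist_force: [-11.0, -4.1, 5.3]
opening: 0.0237
```

Request:
jog_arm(
  series=[
    [[0.015, 0, 0, 0, 0], [0.015, 0, 0, 0, 0], [0.015, 0, 0, 0, 0], [0.015, 0, 0, 0, 0], [0.015, 0, 0, 0, 0], [0.015, 0, 0, 0, 0], [0.015, 0, 0, 0, 0], [0.015, 0, 0, 0, 0], [0.015, 0, 0, 0, 0], [0.015, 0, 0, 0, 0]],
  ],
)

```text
time: 19.72
tool_pos: [0.566, 0.2769, 0.0611]
tool_rot: [[0.111, -0.994, -0.003], [-0.994, -0.111, -0.001], [0.001, 0.003, -1.0]]
wrist_force: [-11.3, -2.2, 5.6]
opening: 0.0236
```

Request:
jog_arm(
  series=[
    [[0.015, 0, 0, 0, 0], [0.015, 0, 0, 0, 0], [0.015, 0, 0, 0, 0], [0.015, 0, 0, 0, 0], [0.015, 0, 0, 0, 0], [0.015, 0, 0, 0, 0], [0.015, 0, 0, 0, 0], [0.015, 0, 0, 0, 0], [0.015, 0, 0, 0, 0], [0.015, 0, 0, 0, 0]],
  ],
)

```text
time: 20.55
tool_pos: [0.5661, 0.277, 0.0611]
tool_rot: [[0.111, -0.994, -0.003], [-0.994, -0.111, -0.001], [0.001, 0.003, -1.0]]
wrist_force: [-10.9, -3.7, 5.5]
opening: 0.024
```

Request:
jog_arm(
  series=[
    [[0.015, 0, -0.0002, 0, 0], [0.015, 0, 0, 0, 0], [0.015, 0, 0, 0, 0], [0.015, 0, 0, 0, 0], [0.015, 0, 0, 0, 0], [0.015, 0, 0, 0, 0], [0.015, 0, 0, 0, 0], [0.015, 0, 0, 0, 0], [0.015, 0, 0, 0, 0], [0.015, 0, 0, 0, 0]],
  ],
)

```text
time: 21.38
tool_pos: [0.5661, 0.277, 0.0611]
tool_rot: [[0.111, -0.994, -0.003], [-0.994, -0.111, -0.001], [0.001, 0.003, -1.0]]
wrist_force: [-11.8, -3.5, 6.1]
opening: 0.0238
```

Request:
jog_arm(
  series=[
    [[0.015, 0, 0, 0, 0], [0.015, 0, 0, 0, 0], [0.015, 0, 0, 0, 0], [0.015, 0, 0, 0, 0], [0.015, 0, 0, 0, 0], [0.015, 0, 0, 0, 0], [0.015, 0, 0, 0, 0], [0.015, 0, 0, 0, 0], [0.015, 0, 0, 0, 0], [0.015, 0, 0, 0, 0]],
  ],
)

```text
time: 22.22
tool_pos: [0.566, 0.277, 0.0611]
tool_rot: [[0.111, -0.994, -0.003], [-0.994, -0.111, -0.001], [0.001, 0.003, -1.0]]
wrist_force: [-11.4, -2.9, 6.8]
opening: 0.0238
```

Request:
jog_arm(
  series=[
    [[0.015, 0, 0, 0, 0], [0.015, 0, 0, 0, 0], [0.015, 0, 0, 0, 0], [0.015, 0, 0, 0, 0], [0.015, 0, 0, 0, 0], [0.015, 0, 0, 0, 0], [0.015, 0, 0, 0, 0], [0.015, 0, 0, 0, 0], [0.015, 0, 0, 0, 0], [0.015, 0, 0, 0, 0]],
  ],
)

```text
time: 23.05
tool_pos: [0.5661, 0.277, 0.0611]
tool_rot: [[0.111, -0.994, -0.003], [-0.994, -0.111, -0.001], [0.001, 0.003, -1.0]]
wrist_force: [-11.3, -4.0, 6.6]
opening: 0.024
```

Request:
jog_arm(
  series=[
    [[0.015, 0, 0, 0, 0], [0.015, 0, 0, 0, 0], [0.015, 0, 0, 0, 0], [0.015, 0, 0, 0, 0], [0.015, 0, 0, 0, 0], [0.015, 0, 0, 0, 0], [0.015, 0, 0, 0, 0], [0.015, 0, 0, 0, 0], [0.015, 0, 0, 0, 0], [0.015, 0, 0, 0, 0]],
  ],
)

```text
time: 23.88
tool_pos: [0.566, 0.277, 0.0611]
tool_rot: [[0.111, -0.994, -0.003], [-0.994, -0.111, -0.001], [0.001, 0.003, -1.0]]
wrist_force: [-12.4, -3.5, 6.4]
opening: 0.0237
```

Request:
jog_arm(
  series=[
    [[0.015, 0, 0, 0, 0], [0.015, 0, 0, 0, 0], [0.015, 0, 0, 0, 0], [0.015, 0, 0, 0, 0], [0.015, 0, 0, 0, 0], [0.015, 0, 0, 0, 0], [0.015, 0, 0, 0, 0], [0.015, 0, 0, 0, 0], [0.015, 0, 0, 0, 0], [0.015, 0, 0, 0, 0]],
  ],
)

```text
time: 24.72
tool_pos: [0.566, 0.277, 0.0611]
tool_rot: [[0.111, -0.994, -0.003], [-0.994, -0.111, -0.001], [0.001, 0.003, -1.0]]
wrist_force: [-13.1, -3.6, 6.2]
opening: 0.0241
```

Request:
jog_arm(
  series=[
    [[0.015, 0, 0, 0, 0], [0.015, 0, 0, 0, 0], [0.015, 0, 0, 0, 0], [0.015, 0, 0, 0, 0], [0.015, 0, 0, 0, 0], [0.015, 0, 0, 0, 0], [0.015, 0, 0, 0, 0], [0.015, 0, 0, 0, 0], [0.015, 0, 0, 0, 0], [0.015, 0, 0, 0, 0]],
  ],
)

```text
time: 25.55
tool_pos: [0.5661, 0.277, 0.0611]
tool_rot: [[0.111, -0.994, -0.003], [-0.994, -0.111, -0.001], [0.001, 0.003, -1.0]]
wrist_force: [-12.2, -3.7, 6.4]
opening: 0.0242
```

Request:
jog_arm(
  series=[
    [[0.015, 0, 0, 0, 0], [0.015, 0, 0, 0, 0], [0.015, 0, 0, 0, 0], [0.015, 0, 0, 0, 0], [0.015, 0, 0, 0, 0], [0.015, 0, 0, 0, 0], [0.015, 0, 0, 0, 0], [0.015, 0, 0, 0, 0], [0.015, 0, 0, 0, 0], [0.015, 0, 0, 0, 0]],
  ],
)

```text
time: 26.38
tool_pos: [0.5661, 0.277, 0.0611]
tool_rot: [[0.111, -0.994, -0.003], [-0.994, -0.111, -0.001], [0.001, 0.003, -1.0]]
wrist_force: [-11.0, -3.9, 6.9]
opening: 0.0241
```

```bash
python3 -c "
import rig
s=rig.state();print(s['wrist_force'],s['tool_pos'],s['opening'])
print(rig.hand_in())"
```

```text
[-10.97201789  -3.94873873   6.85500231] [0.56608374 0.27696401 0.0611195 ] 0.024092295118739684
the job is handed in; nothing more can be done
None
```

The loose pine bracket is in its outline with its back against the rail. The arm held it there at about 12 N for over five seconds and was still holding it when I handed the job in.

**Push:** the wrist force along the push direction stayed between 11 and 13.5 N from 21.4 s to 26.4 s, the moment of handing in. It built up in small steps, so nothing was rammed. The bracket also presses on the board with about 8 N. Friction under the foot may therefore make the true force on the rail 2–3 N lower, still within 5–20 N.

**Fit:**
- **Along the rail:** the last wrist picture put the bracket within 1 mm of the outline's middle. An earlier line reading disagreed by about 1 mm, and I used the later one.
- **Square and upright:** the tool tilted about 0.003 rad under load, and its yaw agreed with the rail to about 0.005 rad.
- **Foot:** it touched the board at the expected height. I did not measure its flatness directly.

**Other things:** the tape measure and fitted bracket looked unmoved in the last pictures. I did not re-measure the other objects, but the arm's path stayed clear of them.

**Not explained:** a sideways force of about 2.5 N stayed on the tool during the push. It is probably friction, from the 1 mm correction along the rail just before contact.

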